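# Hold a ring cutter down on the air blow-off post

### The job

Blow the smaller ring cutter dry: pick it up, set it centred and level, rolled edge up, over the post with the sprung three-armed steel spider, and press it down until its lower edge meets the hard stop blocks between the arms. Press firmly but without forcing it, and finish while still holding the cutter down against the stop, because the air only flows as long as it is held there. Leave the larger cutter and the piping nozzles where they are.

Things in the scene. Friction and masses are not known exactly. Their poses are not given: they have to be found in the camera images.
- cutter_center (a point): Centre (half-way up) of the smaller ring cutter, a thin-walled steel ring open at both ends, loose on the table: 53 mm outer diameter at the rolled upper edge, about 50 mm below it, 26 mm high, inner diameter about 45 mm, about 30 g. Its z axis is the ring's axis and points up to the rolled edge. It can be gripped across its outside from above.
- cutter_small: The smaller ring cutter itself; origin at the centre of its underside, 13 mm below cutter_center.
- large_center (a point): Centre (half-way up) of the larger ring cutter, the same shape but 67 mm in diameter and 28 mm high. A bystander: leave it.
- nozzle_a: Cone-shaped steel piping nozzle, 30 mm across the foot, 40 mm high, standing loose on the table; origin at the centre of its underside. A bystander.
- nozzle_b: Cone-shaped steel piping nozzle, 27 mm across the foot, 36 mm high, standing loose on the table; origin at the centre of its underside. A bystander.
- post: The air blow-off post, fixed to the table: a 120 x 90 x 8 mm base plate, a column, and a round head 62 mm in diameter, all aluminium; a small pipe fitting sticks out of the column to its +x side, below 32 mm. Origin at the centre of the underside of its base plate, z axis up along the column.
- stop_level (a point): Point on the post's axis, 55 mm above the table, level with the tops of the stop blocks.
- stop: The hard stop: three groups of dark steel blocks on the post's head between the spider's arms, from 18 to 31 mm from the axis, tops 55 mm above the table. Origin at the centre of the underside of the post.
- spider_arms (a point): Point on the post's axis level with the tops of the spider's three arms; moves with the spider. The spider is bright steel: a domed hub 26 mm in diameter rising 9 mm above the arms, and arms 7 mm wide reaching 30 mm from the axis. 67 mm above the table when the spider is up.
- spider (a joint): How far the sprung spider is pressed straight down, in m. 0: fully up, arm tops 12 mm above the stop blocks; about 0.012: arm tops level with the blocks, so that the cutter bears on them. The spring pushes up with about 4 N at 0 and 9 N at 0.012; the stop is felt as a sharp rise beyond 9 N, and 12 to 25 N in all is a good holding force.

How it is judged (in metres and radians):
On the way, in this order (a step that is already met when the one before it is completed fails the run):
1. the smaller cutter is lifted off the table in the fingers, away from the post (height (world z) of cutter_center above 0.045 m and contact force between the fingers and cutter_small above 0.5 N and horizontal distance between cutter_center and stop_level above 0.06 m), for 0.1 s.
2. the cutter is pressed down on the spider, centred and level, until it meets the stop blocks (value of joint spider above 0.0105 m and contact force between cutter_small and stop above 1 N and horizontal distance between cutter_center and stop_level below 0.006 m and angle between cutter_center's own z axis and vertical below 0.12 rad and contact force between the fingers and cutter_small above 1 N), for 0.3 s.
At the end, for the whole second after the job is handed in: The robot is still holding the smaller cutter down: the spider is pressed more than 10.5 mm, the cutter bears on the stop blocks with more than 1 N, its centre is within 6 mm of the post's axis, it is within 0.12 rad of level with the rolled edge up, and the fingers touch it (all of step 2); the arm keeps its last pose, push and grip.
It fails at once if the cutter is forced: more than 50 N between it and the post (contact force between cutter_small and post above 50 N).
It fails at once if the larger cutter is moved more than 30 mm (distance of large_center from where it was at the start of the episode above 0.03 m).
It fails at once if a piping nozzle is moved more than 30 mm (distance of any of nozzle_a, nozzle_b from where it was at the start of the episode above 0.03 m).
It also fails if it takes over 50 s, if anything falls off the work surface, if the arm or the gripper's body presses on something with over 40 N, if the wrist force passes 120 N, or if a joint passes its speed limit or range.

### The arm

A 6-joint arm with a two-finger parallel gripper is mounted at the origin on a cart in front of the work surface, level with it; the furniture and walls round the work are solid. World frame = base frame: x ahead of the robot, y to its left, z up, the work surface at z = 0. Lengths are in mm, angles in rad, forces in N, time in s.
With the tool pointing down it reaches from about 325 to 850 mm from the base axis. Payload 15.5 kg.
Tool frame: the origin (TCP) lies on the centre line of the jaws, within the pads' length; the fingertips stand ctrl.tcp_to_tips ahead of it and the grasp point (between the pads) lies 6 mm ahead of it (ctrl.tcp_to_tips is the distance from the TCP to the fingertips, in mm); z points along the fingers, y is the direction in which the jaws open and shut (so a half turn about z gives the same grasp; the last joint's range is limited). The gripper opens to 91 mm and grips with 3 to 60 N. Pads are 32 mm wide; open, the fingers measure 118 mm over their backs; the gripper's body (76 mm by 178 mm) begins 60 mm behind the grasp point.
Start: joints at [1.165, 0.494, 1.345, -0, 1.302, -0.096], TCP at [190.538, 595.249, 238.915] pointing down, gripper open.
Joint ranges: [-2.91, 2.91], [-0.82, 2.16], [0.22, 2.67], [-1.22, 4.37], [0.12, 2.79], [-3.08, 3.08]. Speed limits (rad/s): [1.89, 1.89, 2.57, 3.01, 3.01, 3.01].

### API

Orientations are given as [roll, pitch, yaw] about the fixed x, y, z axes, in that order (R = Rz(yaw) Ry(pitch) Rx(roll)).
In Python, from bench import ctrl gives the robot as it stands. The module is installed in compiled form; this text tells all that it offers.
- The arm moves only by the tool step_arm, never from a script. Its argument "deltas" is text: rows parted by semicolons, each of 5 numbers parted by spaces: the shift along the tool's x, y, z in mm, then the turn about the tool's z in degrees, then the closure in counts, from 0 (fully open) to 255 (shut). In form: x y z twist fingers; .... A call has 1 to 5 rows; each row shifts and turns the commanded pose from where the row before left it, along the tool's axes as they then stand; what a row does not reach is not made up. A row lasts 1/12 s, in which the tool goes at most 41.7 mm and 7.16 degrees, less where a joint would pass 70% of its speed; a pose out of reach is approached as far as the arm can. A call with a gripper value outside its range is refused whole. The fingers move at their own pace and stop on an object; "newtons" is the grip in N (left out, the last holds). Time passes only in rows, so rows that do not move let the fingers close. It gives the time, the measured TCP pose, the force and the opening at its end, in the units of the state.
- ctrl.state(): the state, without advancing time (a new reading comes with each control period).
- ctrl.read_camera(name): name is "scene" or "top" or "wrist"; returns (picture, depth): 420x560x3 uint8, blue, green, red; 420x560 float32, mm along the optical axis (not along the pixel's ray), 0 where there is no reading.
- ctrl.camera_params(name): a dict with "intrinsics" (3x3 intrinsics, pixels), "k1" (the pictures are not rectified: a ray, as slopes to the right and down, at radius r is drawn at 1 + k1 r^2 times it, then the intrinsics apply), "rvec" (rotation vector, rad) and "tvec" (3), from world to camera coordinates, as OpenCV has them. Camera axes: x right, y down, z forward; pixel columns grow to the right and rows downward; lengths in mm; the calibration is good to about 2 mm. A picture is of the moment at which its call begins: read the wrist's pose just before it. camera_params takes no time and is no camera call; for the wrist camera it gives the pose at the moment of the call.
- ctrl.hand_in(): hands the job in, once; it reports no verdict.
The state is a dict: "time": time; "q": joint angles; "qvel": joint speeds; "tau": joint torques, N m; "tool_pos": TCP position; "ee_rot": TCP orientation; "wrist_force": force on the tool from outside, world axes, zero at the start; "moment": the same for the moment, N m; "finger_gap": finger opening in mm.
Only numpy, scipy, OpenCV 4.12 (cv2) and the standard library are available. Lean on these libraries where they do the work, as an engineer would, in place of code of your own. Each camera call takes 0.05 s, during which the arm holds its last target.

## Working session

There is one attempt and no reset: what is moved stays moved. The work goes in short steps, Python scripts to look and compute and a tool call to move; the robot and the scene stay as the last step left them, time stands still between calls to the robot, and variables do not carry over. Pictures are saved under pics/ and viewed, and the job is handed in when it is done.

Besides the shell and the picture viewer there is one more tool, called after "Request:" in YAML: its name, and indented under it one key for each argument. step_arm: Moves the arm, as the interface text tells. Its arguments: {"type":"object","properties":{"deltas":{"type":"string"},"newtons":{"type":"number"}},"required":["deltas"]}

```bash
mkdir -p pics
cat > h.py <<'E'
import numpy as np, cv2
from bench import ctrl
def shot(name,fn):
    p=ctrl.camera_params(name); im,d=ctrl.read_camera(name)
    cv2.imwrite(f'pics/{fn}.png',im); np.savez(f'pics/{fn}.npz',im=im,d=d,K=p['intrinsics'],k1=p['k1'],r=p['rvec'],t=p['tvec'])
    return im,d,p
def cloud(fn):
    z=np.load(f'pics/{fn}.npz'); K=z['K'];k1=float(z['k1']);d=z['d']
    v,u=np.mgrid[:d.shape[0],:d.shape[1]]
    x=(u-K[0,2])/K[0,0]; y=(v-K[1,2])/K[1,1]
    a,b=x.copy(),y.copy()
    for _ in range(10):
        f=1+k1*(a*a+b*b); a=x/f;b=y/f
    P=np.stack([a*d,b*d,d],-1); R=cv2.Rodrigues(z['r'])[0]
    W=(P-z['t'].reshape(3))@R
    W[d<=0]=np.nan
    return z['im'],W
E
python3 - <<'E'
from h import *
for n in ['scene','top']: shot(n,n+'0')
s=ctrl.state(); print(s, ctrl.tcp_to_tips)
E
```

```text
{'time': 0.1, 'q': array([ 1.16551790e+00,  4.94129712e-01,  1.34607672e+00,  8.90361035e-06,
        1.30248224e+00, -9.55112637e-02]), 'qvel': array([ 1.03359613e-03, -1.53703345e-03, -1.44314331e-03, -1.08318944e-03,
       -9.41233904e-04,  3.97029392e-06]), 'tau': array([ 9.18144506e-04, -8.80233765e+01, -3.82548881e+01,  7.11498689e-02,
        4.79947287e-02, -7.64480183e-05]), 'tool_pos': array([190.39960781, 594.96256024, 238.38992243]), 'ee_rot': array([-3.14050245e+00, -1.13066328e-04,  2.83182306e+00]), 'wrist_force': array([-0.32536189, -0.44831469,  0.60519572]), 'moment': array([-0.04418463,  0.00661869, -0.00335623]), 'finger_gap': 91.49407874385672} 25.0
```

View pics/scene0.png

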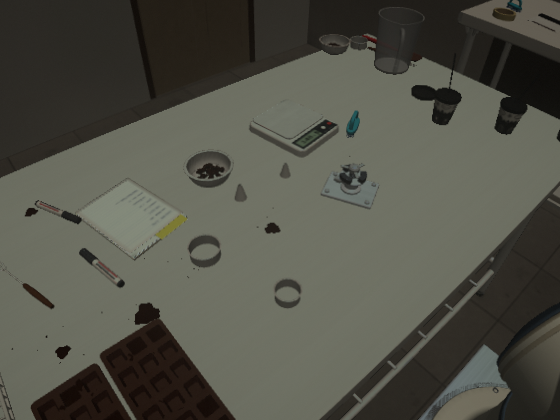

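View pics/top0.png

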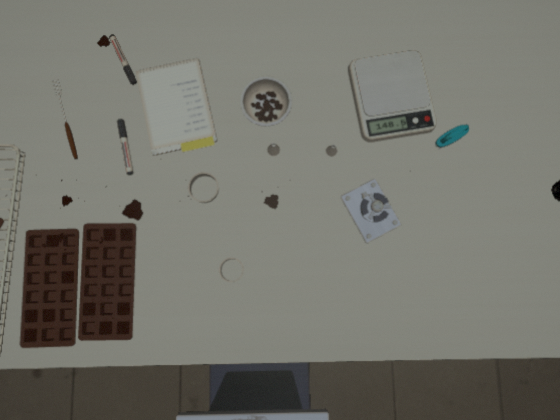

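The top view shows the small cutter at about (232,269), the large cutter at (204,188), the post at (375,207), and the nozzles at (273,149) and (331,150). Next I'll turn these into positions.

Run:
```python
from h import *
im,W=cloud('top0')
for n,(u,v,r) in dict(small=(232,269,18),large=(204,188,22),post=(376,207,18),na=(273,149,10),nb=(331,150,10)).items():
    p=W[v-r:v+r,u-r:u+r].reshape(-1,3)
    print(n,W[v,u],np.nanpercentile(p[:,2],[5,50,95,100]))
    t={'post':45}.get(n,12); q=p[p[:,2]>t]
    if len(q): print(len(q),q.mean(0),q.min(0),q.max(0),(q.min(0)+q.max(0))/2)
cv2.imwrite('pics/c1.png',cv2.resize(im[240:300,200:270],None,fx=8,fy=8,interpolation=cv2.INTER_CUBIC))
cv2.imwrite('pics/c2.png',cv2.resize(im[170:245,335:410],None,fx=8,fy=8,interpolation=cv2.INTER_CUBIC))
```

```text
small [449.43536197  41.9986614   -3.9522031 ] [-3.96717862 -0.50673412 24.3106165  31.15636611]
116 [446.98335695  43.33375035  24.18541246] [421.09835381  16.04763456  13.0431574 ] [472.21893061  67.80425856  31.15636611] [446.65864221  41.92594656  22.09976176]
large [631.167476   103.57622815   2.58316887] [-3.77036475 -0.45185283 25.69747872 32.13110911]
168 [633.73346812 106.39929899  24.77402704] [596.71203895  69.25690795  12.20246977] [660.70546186 135.80127721  32.13110911] [628.7087504  102.52909258  22.16678944]
post [ 569.86367884 -263.94518531   76.17664302] [-1.09326241 42.18467013 73.03478102 79.85082193]
555 [ 572.70178368 -267.34803233   59.24174615] [ 542.34770796 -298.20063152   45.0006934 ] [ 603.77046479 -237.42436747   79.85082193] [ 573.05908638 -267.81249949   62.42575766]
na [711.38017916 -52.89141824  29.78765241] [-3.67104453 -0.13600419 27.79144243 41.40452742]
68 [713.77218836 -54.37877102  23.74760526] [707.15797111 -64.53943307  12.02348984] [726.09150561 -44.07627445  41.40452742] [716.62473836 -54.30785376  26.71400863]
nb [ 709.08566108 -182.76616226   22.47279229] [-4.20201169 -0.11613493 25.39959291 36.89850537]
56 [ 710.17794254 -185.8300766    23.43728659] [ 703.88656022 -195.23073749   12.05160983] [ 721.30753136 -176.97190907   36.89850537] [ 712.59704579 -186.10132328   24.4750576 ]
```

View pics/c1.png

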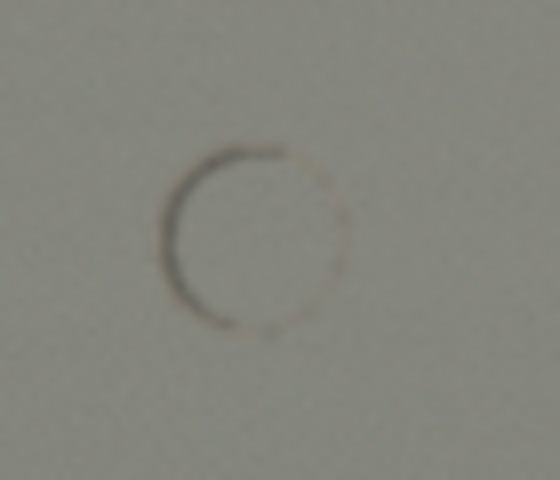

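View pics/c2.png

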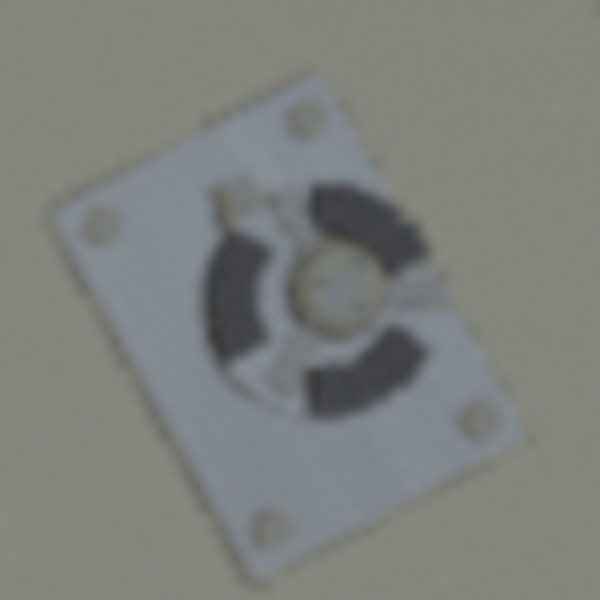

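Request:
step_arm:
  deltas: "-24 -26 0 0 0;-24 -26 0 0 0;-24 -26 0 0 0;-24 -26 0 0 0;-24 -26 0 0 0"

```text
time: 0.52
tool_pos: [265.3, 433.2, 238.7]
ee_rot: [-3.141, -0.0, 2.832]
wrist_force: [0.7, 0.6, 0.7]
finger_gap: 91.2
```

Request:
step_arm:
  deltas: "-24 -26 0 0 0;-24 -26 0 0 0;-24 -26 0 0 0;-24 -26 0 0 0;-24 -26 0 0 0"

```text
time: 0.93
tool_pos: [340.0, 272.8, 238.8]
ee_rot: [-3.141, -0.0, 2.832]
wrist_force: [0.2, 0.5, 0.2]
finger_gap: 91.1
```

Request:
step_arm:
  deltas: "-24 -26 0 0 0;-24 -26 0 0 0;-24 -26 0 0 0;-24 -26 0 0 0;-24 -26 0 0 0"

```text
time: 1.35
tool_pos: [414.7, 112.3, 238.9]
ee_rot: [-3.142, -0.0, 2.832]
wrist_force: [0.9, 0.3, 0.7]
finger_gap: 90.7
```

Request:
step_arm:
  deltas: "-24 -26 0 0 0;-24 -26 0 0 0;0 0 0 0 0;0 0 0 0 0"

```text
time: 1.68
tool_pos: [444.8, 48.4, 238.7]
ee_rot: [-3.141, -0.0, 2.829]
wrist_force: [0.0, -0.3, 0.6]
finger_gap: 91.1
```

Run:
```python
from h import *
print(ctrl.state()['tool_pos'],ctrl.state()['ee_rot'],ctrl.state()['q'],ctrl.state()['wrist_force'])
shot('wrist','w1')
p=ctrl.camera_params('wrist');R=cv2.Rodrigues(p['rvec'])[0];print(-R.T@np.ravel(p['tvec']),R)
```

```text
[444.80544885  48.42353498 238.67490653] [-3.14146121e+00 -3.46975210e-04  2.82852914e+00] [-2.51434339e-02  2.45271397e-01  1.76150097e+00 -3.03391751e-05
  1.13519030e+00 -1.28286346e+00] [ 0.04305359 -0.34873517  0.55687282]
[365.2319285   76.14161371 384.08773915] [[ 3.06348888e-01  9.51919241e-01  3.42426872e-04]
 [ 9.10792554e-01 -2.93217956e-01  2.90654700e-01]
 [ 2.76780207e-01 -8.87298641e-02 -9.56827951e-01]]
```

View pics/w1.png

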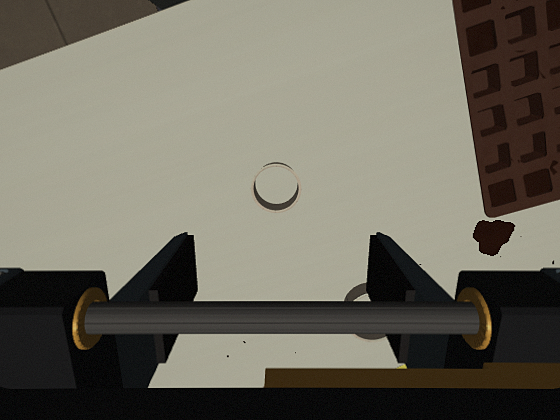

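The wrist view shows the small ring at about (276,186), ahead of the fingers and nearly centred between them. I'll fit its centre.

```bash
cat >> h.py <<'E'
from scipy.optimize import least_squares
def circ(xy,r=None):
    c0=np.nanmedian(xy,0)
    if r is None:
        f=lambda p:np.hypot(xy[:,0]-p[0],xy[:,1]-p[1])-p[2]; x0=[*c0,26]
    else: f=lambda p:np.hypot(xy[:,0]-p[0],xy[:,1]-p[1])-r; x0=c0
    s=least_squares(f,x0,loss='soft_l1'); return s.x,np.abs(s.fun).mean()
E
python3 - <<'E'
from h import *
for fn,b in [('w1',(155,220,240,310)),('top0',(252,288,214,252))]:
    im,W=cloud(fn); p=W[b[0]:b[1],b[2]:b[3]].reshape(-1,3)
    q=p[(p[:,2]>19)&(p[:,2]<32)]; print(fn,len(q),np.median(q[:,2]),circ(q[:,:2]),circ(q[:,:2],25.5), (q.min(0)+q.max(0))/2, q.max(0)-q.min(0),np.nanmedian(p[:,2]))
E
```

```text
w1 498 25.009425818744766 (array([447.9848825 ,  42.13207479,  24.81230046]), np.float64(0.808032562766092)) (array([447.94109456,  42.1570129 ]), np.float64(0.964954604215961)) [448.5685586   41.85959035  23.27490716] [53.28059287 52.74512292  8.45407682] -0.37312280423321537
top0 107 24.72972548769136 (array([447.18061759,  40.96042345,  24.96991665]), np.float64(0.7415745565778814)) (array([447.17344132,  40.95150008]), np.float64(0.8582502501016389)) [446.65864221  41.92594656  25.22694731] [51.1205768  51.75662399 11.85883761] -0.47933652915174485
```

Request:
step_arm:
  deltas: "-4.9 -5.1 0 0 0;0 0 30 0 0;0 0 30 0 0;0 0 30 0 0;0 0 30 0 0"

```text
time: 2.15
tool_pos: [447.3, 44.3, 118.0]
ee_rot: [3.141, 0.001, 2.834]
wrist_force: [-0.1, -1.5, -0.7]
finger_gap: 91.4
```

Request:
step_arm:
  deltas: "0 0 30 0 0;0 0 20 0 0;0 0 0 0 0;0 0 0 0 0"

```text
time: 2.48
tool_pos: [446.8, 44.1, 68.7]
ee_rot: [-3.141, -0.002, 2.833]
wrist_force: [-0.3, -0.1, 0.3]
finger_gap: 91.2
```

Run:
```python
from h import *
print(ctrl.state()['tool_pos'],ctrl.state()['ee_rot'])
shot('wrist','w2')
```

```text
[446.84562694  44.14516145  68.68491586] [-3.14099062e+00 -2.14119517e-03  2.83318334e+00]
```

View pics/w2.png

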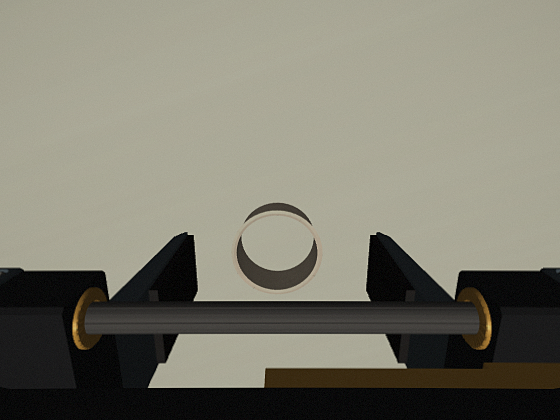

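The ring is at about (278,248), with the fingers on either side of it.

Run:
```python
from h import *
im,W=cloud('w2'); p=W[195:299,225:330].reshape(-1,3)
q=p[(p[:,2]>21)&(p[:,2]<31)]; c,e=circ(q[:,:2],25.7); print(len(q),np.median(q[:,2]),circ(q[:,:2]),c,e)
s=ctrl.state(); y=s['ee_rot'][2]; d=c-s['tool_pos'][:2]; print(d,d@[np.cos(y),np.sin(y)],d@[np.sin(y),-np.cos(y)])
```

```text
1555 24.986771703881335 (array([447.69756854,  42.14041692,  24.7714003 ]), np.float64(0.771076698344573)) [447.61684871  42.17932158] 1.074054924235937
[ 0.05840405 -1.81133872] -0.6059311661925829 -1.7079831377449821
```

Request:
step_arm:
  deltas: "-0.8 -1.8 0 0 0;0 0 20 0 0;0 0 17 0 0;0 0 0 0 0;0 0 0 0 0"

```text
time: 2.95
tool_pos: [447.8, 41.6, 32.7]
ee_rot: [3.142, 0.0, 2.832]
wrist_force: [-0.4, 0.3, -0.2]
finger_gap: 91.4
```

Request:
step_arm:
  deltas: "0 0 0 0 130;0 0 0 0 255;0 0 0 0 255;0 0 0 0 255;0 0 0 0 255"
  newtons: 25

```text
time: 3.37
tool_pos: [447.9, 41.6, 32.3]
ee_rot: [3.141, 0.001, 2.832]
wrist_force: [0.7, -0.1, -0.0]
finger_gap: 60.7
```

Request:
step_arm:
  deltas: "0 0 0 0 255;0 0 0 0 255;0 0 0 0 255;0 0 0 0 255;0 0 0 0 255"
  newtons: 25

```text
time: 3.78
tool_pos: [447.8, 41.6, 32.0]
ee_rot: [3.142, 0.0, 2.832]
wrist_force: [0.1, -0.2, 4.5]
finger_gap: 51.1
```

Request:
step_arm:
  deltas: "0 0 0 0 255;0 0 0 0 255"
  newtons: 40

```text
time: 3.95
tool_pos: [447.8, 41.6, 32.0]
ee_rot: [3.142, 0.0, 2.832]
wrist_force: [-0.6, 0.2, 5.4]
finger_gap: 50.8
```

Run:
```python
from h import *
s=ctrl.state();print(s['tool_pos'],s['finger_gap'],s['wrist_force'])
shot('wrist','w3')
im,W=cloud('w3'); p=W[200:330,190:370].reshape(-1,3)
q=p[(p[:,2]>21)&(p[:,2]<31)]; print(len(q))
```

```text
[447.78370099  41.60296783  32.03067899] 50.755675401348206 [-0.59458171  0.17715651  5.40663644]
1946
```

View pics/w3.png

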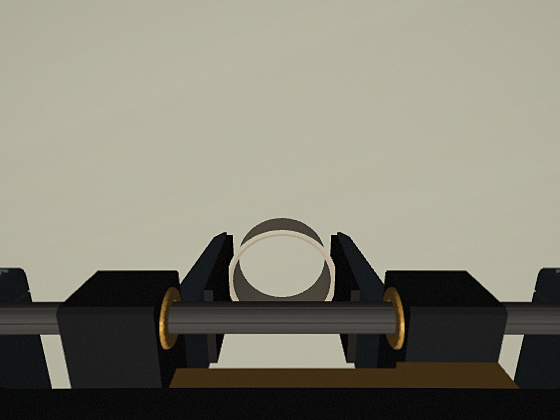

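The ring is held between the pads (rim at about (282,265)). I'll lift it and check.

Request:
step_arm:
  deltas: "0 0 -8 0 255;0 0 -20 0 255;0 0 -30 0 255;0 0 -30 0 255;0 0 0 0 255"
  newtons: 40

```text
time: 4.42
tool_pos: [449.5, 41.6, 124.4]
ee_rot: [3.14, 0.006, 2.832]
wrist_force: [1.8, -0.2, 0.1]
finger_gap: 50.7
```

Request:
step_arm:
  deltas: "0 0 -15 0 255;0 0 0 0 255;0 0 0 0 255"

```text
time: 4.67
tool_pos: [447.9, 41.6, 135.4]
ee_rot: [3.141, 0.001, 2.832]
wrist_force: [1.3, 0.1, 0.4]
finger_gap: 50.8
```

Run:
```python
from h import *
s=ctrl.state();print(s['tool_pos'],s['finger_gap'],s['wrist_force'],s['ee_rot'])
shot('wrist','w4');shot('scene','s4')
```

```text
[447.90037309  41.57633105 135.39933235] 50.784449685473525 [1.29867992 0.10963969 0.41688582] [3.14128173e+00 1.26926714e-03 2.83183447e+00]
```

View pics/w4.png

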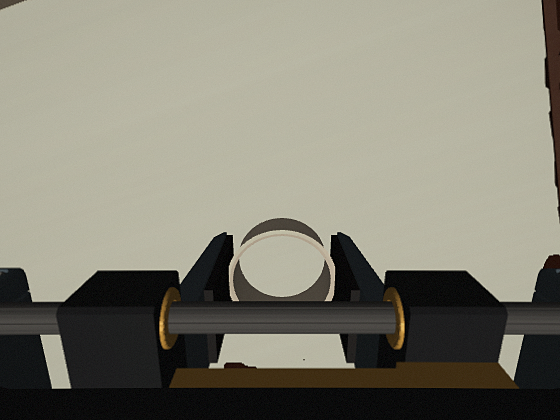

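View pics/s4.png

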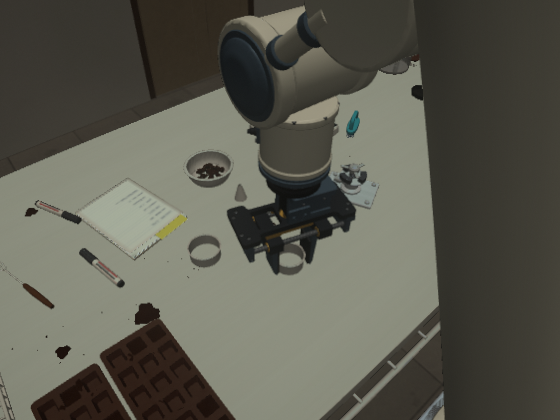

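```bash
cat >> h.py <<'E'
def rot(rpy):
    from scipy.spatial.transform import Rotation as Ro
    return Ro.from_euler('xyz',rpy).as_matrix()
E
python3 - <<'E'
from h import *
s=ctrl.state(); im,W=cloud('w4'); T=(W-s['tool_pos'])@rot(s['ee_rot'])
p=T[210:302,228:338].reshape(-1,3)
q=p[(p[:,2]>-5)&(p[:,2]<45)&(abs(p[:,1])<28)]
print(len(q),np.percentile(q[:,2],[1,5,20,50,80,95,99]))
# radial profile; upper rim: smallest z per angle
c,e=circ(q[:,:2],24.5); print('all',c,e)
top=q[q[:,2]<9]; print(len(top),circ(top[:,:2]),circ(top[:,:2],25.7))
low=q[(q[:,2]>10)]; print(len(low),circ(low[:,:2]),circ(low[:,:2],23))
# wall inner, per-angle min z
c=circ(low[:,:2],23)[0]
a=np.degrees(np.arctan2(q[:,1]-c[1],q[:,0]-c[0])); r=np.hypot(q[:,0]-c[0],q[:,1]-c[1])
for k in range(-180,180,20):
    m=(a>=k)&(a<k+20)
    if m.sum()>5: print(k,m.sum(),np.percentile(q[m,2],[3,10,50,90,97]).round(1),np.median(r[m]).round(1))
E
```

```text
3841 [-0.08704395  4.91261631  6.05739374 16.10511753 25.82616919 30.13633598
 31.57647015]
all [-0.18882843  1.46974974] 1.0857386902491808
1503 (array([-0.33651562,  1.54119075, 25.00767123]), np.float64(0.9324759570964429)) (array([-1.12141638,  1.47985112]), np.float64(1.0050382020559956))
2291 (array([-0.55816569,  1.37330981, 23.81808202]), np.float64(0.6945761709348574)) (array([-0.54967262,  1.37121523]), np.float64(1.212682275422615))
-180 68 [26.1 26.7 28.9 31.2 31.7] 23.9
-160 123 [20.7 22.  26.4 30.7 31.3] 23.8
-140 214 [11.1 14.  21.8 29.6 31.5] 23.8
-120 298 [ 4.5  5.6 12.8 27.3 30.3] 23.8
-100 175 [ 3.1  4.8  6.8 23.5 28.9] 23.8
-80 207 [ 5.   5.5  6.7 21.6 24.7] 26.1
-60 228 [ 5.2  5.7 10.1 26.8 29.9] 24.9
-40 254 [ 5.   5.5 16.5 28.6 30.3] 23.8
-20 302 [ 5.4  5.7 16.7 28.4 30.9] 23.7
0 297 [ 5.2  5.6 16.8 28.4 30.2] 23.7
20 252 [ 5.1  5.5 16.8 28.6 30.3] 23.8
40 243 [ 3.8  5.3  7.1 26.2 29.6] 25.0
60 248 [-0.3  2.1  6.4 21.2 25. ] 26.3
80 221 [-3.  -1.2  6.3 22.4 27.7] 24.4
100 308 [ 3.3  5.5 12.5 27.4 30. ] 23.7
120 207 [11.6 14.2 21.8 29.3 30.8] 23.8
140 127 [20.1 21.7 26.5 30.4 31.5] 23.8
160 69 [25.9 26.6 29.  31.1 31.8] 23.8
```

The ring is lifted, level and centred in the jaws. Next I'll carry it toward the post, stopping a little short on the near side so the wrist camera can see the post.

Request:
step_arm:
  deltas: "-23 -21.4 -6 0 255;-23 -21.4 -6 0 255;-23 -21.4 -6 0 255;-23 -21.4 -6 0 255;-23 -21.4 -6 0 255"

```text
time: 5.18
tool_pos: [524.7, -96.7, 164.2]
ee_rot: [-3.142, -0.002, 2.832]
wrist_force: [0.5, -0.3, -0.4]
finger_gap: 50.6
```

Request:
step_arm:
  deltas: "-23 -21.4 -6 0 255;-23 -21.4 -6 0 255;-23 -21.4 -6 0 255;-23 -21.4 -6 0 255;-23 -21.4 -6 0 255"

```text
time: 5.6
tool_pos: [601.6, -233.7, 193.9]
ee_rot: [3.141, -0.002, 2.832]
wrist_force: [-0.3, -0.1, -1.5]
finger_gap: 51.1
```

Request:
step_arm:
  deltas: "-23 -21.4 0 0 255;-20 -21.4 0 0 255;0 0 0 0 255;0 0 0 0 255;0 0 0 0 255"

```text
time: 6.02
tool_pos: [628.8, -285.7, 193.6]
ee_rot: [3.141, -0.002, 2.832]
wrist_force: [0.1, 0.3, -0.3]
finger_gap: 50.6
```

Run:
```python
from h import *
s=ctrl.state();print(s['tool_pos'],s['finger_gap'],s['wrist_force'],s['ee_rot'])
shot('wrist','w5')
```

```text
[ 628.77234469 -285.67644284  193.57177843] 50.555288681660365 [ 0.10978581  0.31637507 -0.34302493] [ 3.14094353e+00 -2.24021631e-03  2.83159131e+00]
```

View pics/w5.png

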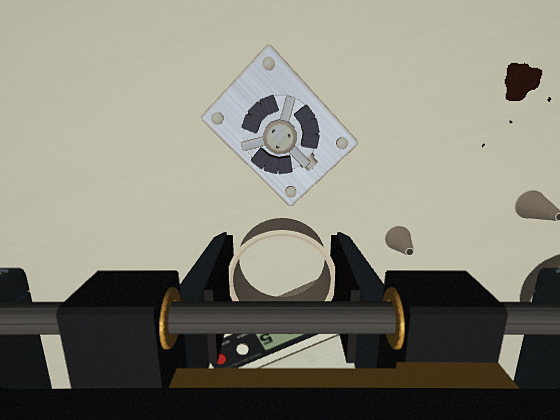

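The post is fully visible, hub at about (281,137), with the held ring below it at (282,265). I'll measure the post with the same camera.

```bash
cat > post.py <<'E'
from h import *
import sys
def post(fn,b,s):
    im,W=cloud(fn); R=rot(s['ee_rot'])
    sub=W[b[0]:b[1],b[2]:b[3]]; g=im[b[0]:b[1],b[2]:b[3]].max(-1)
    P=sub.reshape(-1,3); dark=(g.ravel()<75)
    blk=P[dark&(P[:,2]>50)&(P[:,2]<60)]
    print('blocks',len(blk),np.median(blk[:,2]))
    def res(p):
        r=np.hypot(blk[:,0]-p[0],blk[:,1]-p[1]); return np.maximum(0,r-31)+np.maximum(0,18-r)
    c=least_squares(res,np.r_[np.median(blk[:,:2],0)],diff_step=1e-4).x
    hub=P[(P[:,2]>69)&(P[:,2]<80)]
    ch=circ(hub[:,:2])[0]; print('blk',c,'hub n',len(hub),hub[:,:2].mean(0),np.percentile(hub[:,2],[50,99]),'bbox',(hub.min(0)+hub.max(0))[:2]/2)
    head=P[(P[:,2]>42)]; print('bbox head',(np.percentile(head,1,axis=0)+np.percentile(head,99,axis=0))[:2]/2)
    for q in (c,hub[:,:2].mean(0)):
        print('tool', ((np.r_[q,55]-s['tool_pos'])@R).round(2))
if __name__=='__main__':
    post('w5',(85,195,215,345),ctrl.state())
E
python3 post.py
```

```text
blocks 1849 54.64978370015569
blk [ 574.35685655 -268.33971882] hub n 891 [ 573.85804222 -268.13101894] [73.93178477 76.79318421] bbox [ 574.46906265 -268.38794879]
bbox head [ 574.22570978 -267.98405841]
tool [ 56.74  -0.53 139.08]
tool [ 57.27  -0.48 139.08]
```

Request:
step_arm:
  deltas: "20 -1 0 0 255;20 -0.9 0 0 255;17.3 0 0 0 255;0 0 20 0 255;0 0 20 0 255"

```text
time: 6.48
tool_pos: [573.8, -269.5, 155.8]
ee_rot: [-3.141, 0.002, 2.833]
wrist_force: [1.1, -0.2, -0.5]
finger_gap: 51.0
```

Request:
step_arm:
  deltas: "0 0 10 0 255;0 0 0 0 255;0 0 0 0 255"

```text
time: 6.73
tool_pos: [574.1, -270.0, 144.9]
ee_rot: [3.141, -0.001, 2.832]
wrist_force: [0.1, -0.0, -0.4]
finger_gap: 50.5
```

Run:
```python
from h import *
s=ctrl.state();print(s['tool_pos'],s['finger_gap'],s['wrist_force'],s['ee_rot'])
shot('wrist','w6');shot('scene','s6')
im=cv2.imread('pics/w6.png');cv2.imwrite('pics/w6c.png',cv2.resize(im[180:330,180:390],None,fx=3.5,fy=3.5))
im=cv2.imread('pics/s6.png');cv2.imwrite('pics/s6c.png',cv2.resize(im[110:230,290:420],None,fx=5,fy=5,interpolation=cv2.INTER_CUBIC))
```

```text
[ 574.121915   -269.98041214  144.88222816] 50.53760442318316 [ 0.06538627 -0.01708051 -0.36845834] [ 3.14136308e+00 -1.03960640e-03  2.83238660e+00]
```

View pics/w6c.png

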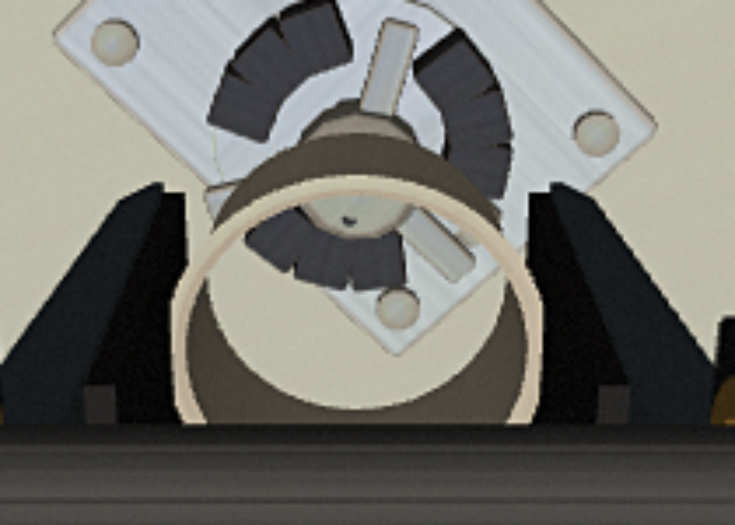

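View pics/s6c.png

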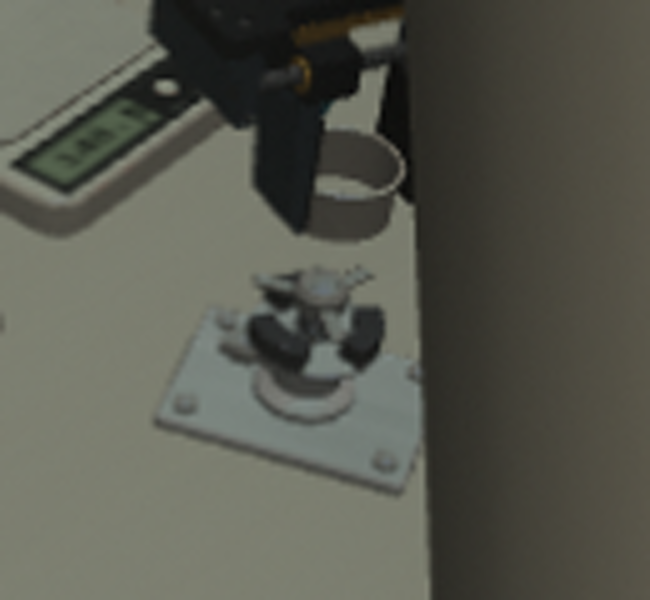

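Close up, the post is visible around and through the ring. I'll measure the two relative to each other from this one picture.

Run:
```python
from h import *
s=ctrl.state(); im,W=cloud('w6'); R=rot(s['ee_rot'])
g=im.max(-1)
S=np.zeros(g.shape,bool); S[150:300,200:350]=1
P=W[S]; G=g[S]
blk=P[(G<75)&(P[:,2]>50)&(P[:,2]<60)]; print(len(blk),np.median(blk[:,2]))
def res(p):
    r=np.hypot(blk[:,0]-p[0],blk[:,1]-p[1]); return np.maximum(0,r-31)+np.maximum(0,18-r)
c=least_squares(res,np.median(blk[:,:2],0),diff_step=1e-4,loss='soft_l1').x
print(c,np.abs(res(c)).mean())
T=(W-s['tool_pos'])@R; p=T[210:302,228:338].reshape(-1,3)
low=p[(p[:,2]>10)&(p[:,2]<29)&(abs(p[:,1])<28)&(abs(p[:,0])<28)]
cr=circ(low[:,:2],23.8)[0]; print('ring tool',cr,len(low))
ct=((np.r_[c,55]-s['tool_pos'])@R); print('post tool',ct,'move',ct[:2]-cr)
```

```text
2234 54.62637937037328
[ 574.09816135 -268.2522247 ] 0.001842242202566325
ring tool [0.96830422 1.588244  ] 1767
post tool [ 1.50289959  2.02618107 90.87253833] move [0.53459537 0.43793707]
```

Request:
step_arm:
  deltas: "0.4 0.4 0 0 255;0 0 15 0 255;0 0 15 0 255;0 0 8 0 255;0 0 0 0 255"
  newtons: 55

```text
time: 7.25
tool_pos: [573.4, -269.7, 105.8]
ee_rot: [3.141, -0.002, 2.832]
wrist_force: [-0.1, 0.7, -0.6]
finger_gap: 50.3
```

Request:
step_arm:
  deltas: "0 0 2 0 255;0 0 2 0 255;0 0 2 0 255;0 0 0 0 255;0 0 0 0 255"

```text
time: 7.67
tool_pos: [574.1, -270.1, 101.2]
ee_rot: [-3.142, 0.0, 2.832]
wrist_force: [0.2, 0.1, -0.6]
finger_gap: 50.5
```

Request:
step_arm:
  deltas: "0 0 2 0 255;0 0 2 0 255;0 0 1 0 255;0 0 0 0 255;0 0 0 0 255"

```text
time: 8.08
tool_pos: [574.2, -270.2, 96.1]
ee_rot: [-3.141, 0.001, 2.832]
wrist_force: [0.4, 0.5, 4.3]
finger_gap: 50.3
```

Request:
step_arm:
  deltas: "0 0 1.5 0 255;0 0 1.5 0 255;0 0 1 0 255;0 0 0 0 255;0 0 0 0 255"

```text
time: 8.5
tool_pos: [574.3, -270.2, 92.2]
ee_rot: [-3.141, 0.001, 2.832]
wrist_force: [-0.3, -0.5, 6.3]
finger_gap: 50.5
```

Run:
```python
from h import *
s=ctrl.state();print(s['tool_pos'],s['finger_gap'],s['wrist_force'],s['moment'])
shot('wrist','w7')
im=cv2.imread('pics/w7.png');cv2.imwrite('pics/w7c.png',cv2.resize(im[180:330,180:390],None,fx=3.5,fy=3.5))
```

```text
[ 574.25788829 -270.21628808   92.22191697] 50.481618883137756 [-0.28405263 -0.53980597  6.30020045] [-0.07769494 -0.11648032 -0.01609003]
```

View pics/w7c.png

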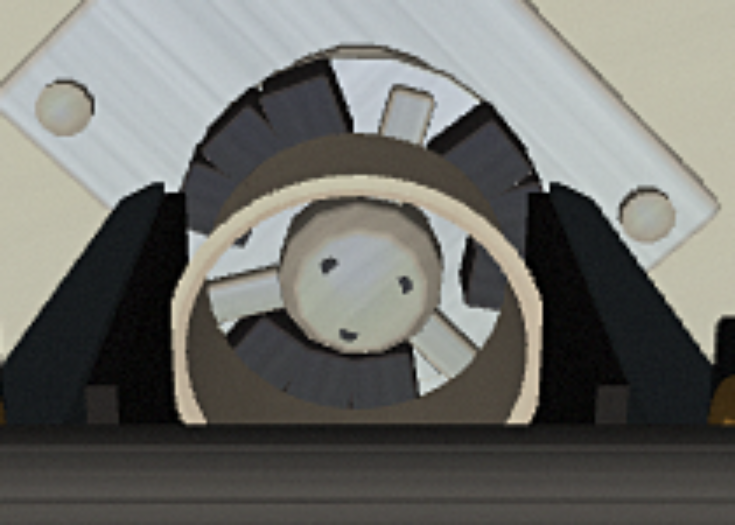

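The hub sits centred inside the ring and the spring force is about 6 N, as expected. I'll check centring from this picture before pressing on.

Run:
```python
from h import *
s=ctrl.state(); im,W=cloud('w7'); R=rot(s['ee_rot'])
g=im.max(-1)
T=(W-s['tool_pos'])@R
S=np.zeros(g.shape,bool); S[185:302,228:338]=1
P=W[S];G=g[S]
blk=P[(G<75)&(P[:,2]>51)&(P[:,2]<58)]
tb=(np.c_[blk[:,:2],blk[:,2]]-s['tool_pos'])@R
def res(p):
    r=np.hypot(tb[:,0]-p[0],tb[:,1]-p[1]); return np.maximum(0,r-31)+np.maximum(0,18-r)
c=least_squares(res,[1.,1.],diff_step=1e-2,loss='soft_l1').x
p=T[S]
low=p[(p[:,2]>9)&(p[:,2]<27)]; rr=np.hypot(low[:,0]-1,low[:,1]-1.5); low=low[(rr>20)&(rr<27)]
print(len(blk),'post',c,np.median(blk[:,2]),'ring',circ(low[:,:2],23.8))
hub=p[(p[:,2]>20)&(np.hypot(p[:,0]-1,p[:,1]-1.5)<14)]; print('hub',len(hub),circ(hub[:,:2]),hub.mean(0),(hub.min(0)+hub.max(0))/2)
```

```text
2481 post [0.57116838 1.99060692] 54.57206895509314 ring (array([-0.00228595,  1.2592072 ]), np.float64(0.35960793899940835))
hub 1825 (array([2.48112386, 1.50854895, 9.0909513 ]), np.float64(2.4890526360697027)) [ 3.26947927  1.49297881 26.99899622] [ 1.19794968  1.43708657 35.65109088]
```

Centred to within about 1 mm. Now I'll press on down.

Request:
step_arm:
  deltas: "0 0 1.5 0 255;0 0 1.5 0 255;0 0 0 0 255;0 0 0 0 255"

```text
time: 8.88
tool_pos: [574.3, -270.2, 89.3]
ee_rot: [-3.141, 0.001, 2.832]
wrist_force: [0.3, -0.1, 7.3]
finger_gap: 50.3
```

Request:
step_arm:
  deltas: "0 0 1 0 255;0 0 0 0 255;0 0 0 0 255"

```text
time: 9.13
tool_pos: [574.3, -270.2, 88.3]
ee_rot: [-3.141, 0.001, 2.832]
wrist_force: [0.2, -1.1, 7.1]
finger_gap: 50.5
```

Request:
step_arm:
  deltas: "0 0 0.7 0 255;0 0 0 0 255;0 0 0 0 255"

```text
time: 9.38
tool_pos: [574.3, -270.2, 87.7]
ee_rot: [-3.141, 0.001, 2.832]
wrist_force: [0.0, 0.7, 8.3]
finger_gap: 50.4
```

Request:
step_arm:
  deltas: "0 0 0.6 0 255;0 0 0 0 255;0 0 0 0 255"

```text
time: 9.63
tool_pos: [574.3, -270.2, 87.1]
ee_rot: [-3.141, 0.001, 2.832]
wrist_force: [-0.4, -0.2, 8.8]
finger_gap: 50.6
```

Request:
step_arm:
  deltas: "0 0 0.5 0 255;0 0 0 0 255;0 0 0 0 255"

```text
time: 9.88
tool_pos: [574.3, -270.2, 87.0]
ee_rot: [-3.141, 0.001, 2.832]
wrist_force: [-1.4, 0.5, 13.6]
finger_gap: 50.2
```

The force jumped to 13.6 N as the ring met the stop. I'll go a little firmer.

Request:
step_arm:
  deltas: "0 0 0.4 0 255;0 0 0 0 255;0 0 0 0 255;0 0 0 0 255"

```text
time: 10.22
tool_pos: [574.4, -270.2, 86.9]
ee_rot: [-3.141, 0.001, 2.832]
wrist_force: [-3.7, 0.5, 19.9]
finger_gap: 50.1
```

Request:
step_arm:
  deltas: "0 0 0 0 255;0 0 0 0 255;0 0 0 0 255;0 0 0 0 255;0 0 0 0 255"

```text
time: 10.63
tool_pos: [574.4, -270.3, 86.9]
ee_rot: [-3.141, 0.001, 2.832]
wrist_force: [-2.7, 2.1, 19.0]
finger_gap: 50.4
```

The force is steady at about 19 N. One last look before I hand in.

Run:
```python
from h import *
shot('wrist','w8');shot('scene','s8')
s=ctrl.state();print(s['tool_pos'],s['finger_gap'],s['wrist_force'],s['moment'])
im,W=cloud('w8');T=(W-s['tool_pos'])@rot(s['ee_rot']); p=T[185:302,228:338].reshape(-1,3)
rr=np.hypot(p[:,0],p[:,1]-1.3); rim=p[(p[:,2]>2)&(p[:,2]<8)&(rr>23)&(rr<28)]
A=np.c_[rim[:,:2],np.ones(len(rim))]; print('rim plane slopes',np.linalg.lstsq(A,rim[:,2],rcond=None)[0])
a=cv2.imread('pics/w8.png');b=cv2.imread('pics/s8.png')
cv2.imwrite('pics/w8c.png',np.vstack([cv2.resize(a[180:310,180:390],(630,390)),]))
```

```text
[ 574.36355426 -270.24402375   86.93462879] 50.42741557609355 [-2.90961256  2.68382358 19.88501041] [ 0.32138557  0.51208781 -0.02010668]
rim plane slopes [ 1.25047654e-02 -1.72705794e-03  6.47637902e+00]
```

View pics/w8c.png

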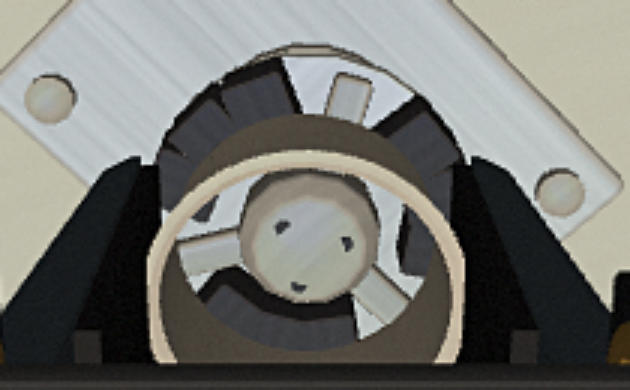

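The ring is level (slope about 0.013 rad), with the hub centred inside it at about (308,240) in the crop. I'm handing in.

```bash
python3 -c "
from bench import ctrl
print(ctrl.hand_in())"
```

```text
the job is handed in; nothing more can be done
None
```

I picked up the smaller cutter, set it over the spider post with the rolled edge up, and pressed it down onto the stop blocks. I handed the job in while still holding it there; no verdict was reported.

- **Force:** the spring gave about 4 to 9 N on the way down. At TCP z of about 87 mm, where I expected the stop, the force rose sharply, and it held steady at 19–20 N at the end, with the grip set to 55 N.
- **Pose:** the cutter is level to about 0.013 rad. Centring measured within about 1 mm, from a wrist picture taken about 5 mm above the stop. The last picture still showed the hub in the middle of the ring.
- **Other objects:** I carried the cutter well above the larger cutter and the nozzles and never touched them. I did not measure their positions again at the end.
- **Small disagreements:**
  - The wrist camera placed the ring about 1.4 mm off the jaw centre line. I treated that as calibration error and aligned ring to post within the same pictures.
  - The fingers read a gap of about 50.5 mm on the 53 mm rim, but the grasp never slipped.
  - A side force of about 4 N remained at the end.

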